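# Load a wooden slip into the drilling jig with the push stick

### The arm

A 7-joint arm with a two-finger parallel gripper is mounted at the origin on a cart in front of the work surface, level with it; the furniture and walls round the work are solid. World frame = base frame: x ahead of the robot, y to its left, z up, the work surface at z = 0. Lengths are in m, angles in degrees, forces in N, time in s.
With the tool pointing down it reaches from about 0.4 to 0.925 m from the base axis. Payload 5.6 kg.
Tool frame: the origin (TCP) lies between the finger pads; the fingertips stand robot.tcp_to_tips ahead of it and the grasp point (between the pads) lies 6 mm ahead of it (robot.tcp_to_tips is the distance from the TCP to the fingertips, in m); z points along the fingers, y is the line along which they close (so a half turn about z gives the same grasp; the last joint's range is limited). The gripper opens to 85 mm and grips with 20 to 120 N. Pads are 22 mm wide; open, the fingers measure 114 mm over their backs; the gripper's body (76 mm by 85 mm) begins 54 mm behind the grasp point. The pads swing forward as they close: fully open they stand 13 mm farther back than shut.
Start: joints at [71.333, 26.786, -0.665, 91.828, 0.344, 61.387, -3.226], TCP at [0.181, -0.624, 0.256] pointing down, gripper open.
Joint ranges: [-144.91, 144.91], [-17.63, 115.5], [-89.93, 88.59], [15.96, 139.68], [-74.01, 254.01], [8.47, 105.57], [-167.45, 167.45]. Speed limits (degrees/s): [147.25, 147.25, 180, 180, 180, 180, 180].

### API

Orientations are given as [roll, pitch, yaw] about the fixed x, y, z axes, in that order (R = Rz(yaw) Ry(pitch) Rx(roll)).
In Python, from bench import robot gives the robot as it stands. The module is installed in compiled form; this text tells all that it offers.
- The arm moves only by the tool apply_moves, never from a script. Its argument "deltas" is a list of rows, each an object of numbers: "tx", "ty", "tz": the shift along the tool's x, y, z normalised to -1 to 1, where 1 is 400 mm; "wx", "wy", "wz": the turn, a rotation vector about the tool's x, y, z normalised to -1 to 1, where 1 is 90 degrees. A call has 1 to 8 rows; each row shifts and turns the commanded pose from where the row before left it, along the tool's axes as they then stand; what a row does not reach is not made up. A row lasts 1/10 s, in which the tool goes at most 50 mm and 8.59 degrees, less where a joint would pass 70% of its speed; a pose out of reach is approached as far as the arm can. A call with a number of a shift or a turn outside -1 to 1 is refused whole. A call with a gripper value outside its range is refused whole. "fingers" is the opening, from -1 (shut) to 1 (fully open), so that 0 is half open, set as the call begins (left out, the last holds). The fingers move at their own pace and stop on an object; the grip force is fixed at half the most. Time passes only in rows, so rows that do not move let the fingers close. It gives the time, the measured TCP pose, the force, the opening and the grip force at its end, in the units of the state.
- robot.observe(): the state, without advancing time (a new reading comes with each control period).
- robot.get_image(name): name is "scene" or "top" or "wrist"; returns a dict with "pixels" (400x640x3 uint8, blue, green, red), "range_z" (400x640 float32, m along the optical axis (not along the pixel's ray), 0 where there is no reading), "mtx" (3x3 intrinsics, pixels), "dist_coeffs" ([k1, k2, p1, p2, k3] as OpenCV has them; the pictures are not rectified), "cam_to_world" (4x4, takes a point from camera to world coordinates). Camera axes: x right, y down, z forward; pixel columns grow to the right and rows downward; lengths in m; the calibration is good to about 2 mm. A picture is of the moment at which its call begins.
- robot.close_job(): hands the job in; it is judged then, once.
The state is a dict: "time": time; "joints": joint angles; "qd": joint speeds; "tau": joint torques, N m; "tool_pos": TCP position; "eef_rot": TCP orientation; "contact_force": force on the tool from outside, world axes, zero at the start; "ft_torque": the same for the moment, N m; "width": finger opening in m; "grip_force": force on a finger pad.
Only numpy, scipy, OpenCV 4.12 (cv2) and the standard library are available. Lean on these libraries where they do the work, as an engineer would, in place of code of your own. Each camera call takes 0.05 s, during which the arm holds its last target. There are 200 camera calls.

### The job

Pick up the push stick by its upright grip and use its thin nose to feed the loose wooden slip through the jig's narrow guide, until it presses back the sprung stop and the catch drops behind it. Feel for the stop and push gently: never ram the stop to the end of its travel, and do not touch the slip with the gripper. Then draw the stick out and set it down flat on the bench beside the jig.

Things in the scene. Friction and masses are not known exactly. Their poses are not given: they have to be found in the camera images.
- jig: Drilling jig, fixed: plywood base 360 x 120 mm; its top, the bed, is 12 mm above the bench. Origin on the bench surface under the guide's centre line; x = feed direction, z up. Base from x = -105 to +255 mm, y to +-60. Two fences, 20 mm high and 24 mm apart, form the guide from x = 80 (mouth) to 245 mm; highest part about 65 mm above the bench.
- mouth (a point): Mouth of the guide, on the bed, at jig x = 80 mm; axes as the jig's. Flared cheeks 20 mm high lead in from 45 mm before it (opening 64 mm wide, narrowing to 24). A bridge leaves 20 mm clear over the bed. Beyond it a metal carriage with catch and sprung stop is clamped where is not given: the pad's rest face is 113 to 137 mm past the mouth, so find it by feel.
- slip_center (a point): Centre of the loose slip, a dark wooden strip 70 mm long (x, towards the stop), 22 wide, 18 high, about 40 g, lying on the jig's bed before and partly between the cheeks, up to 5 mm off the line and 0.12 rad askew.
- stick_grip (a point): Middle of the push stick's upright grip, 34 mm above its underside. Grip: 52 mm long (x, towards the nose), 18 wide (y: pinch here), from 12 to 57 mm above the underside. Below it a shoe 72 x 36 x 12 mm. Stands upright on the bench, 140 g. Any place on the bare bench right of the jig will do to put it down again.
- stick_tip (a point): Middle of the front face of the stick's nose (14 wide, 9 high, flush with the underside), 169 mm ahead of the grip along x and 4.5 mm above the underside. With its underside 0 to 3 mm above the bed the nose passes under bridge and catch; it may enter the guide up to 80 mm before the shoe nears the cheeks.
- stop_pad (a joint): How far the sprung stop's pad is pressed in, m: 0 at rest, hard end at 0.012. Takes 2 N to start and 1.6 N more per mm. The slip is caught when the pad is pressed about 3 mm (7 N on the pad; with friction about 8 to 13 N at the stick); past 10 mm (18 N on the pad, 20 N or more at the stick) counts as rammed.
- catch (a joint): Height of the spring catch, an upright steel bolt with a ramp on its near side, m: 0 when down (foot 13 mm above the bed), about 0.005 while the slip passes under. The slip lifts it with 1 to 5 N of push; it drops by itself behind the slip's tail once the pad is pressed about 3 mm, and holds the slip against the pad.
There are look-alikes about, which are no part of the job. There is more than one size of the part that bears stick_grip; the job needs the larger. There is more than one size of the part that bears slip_center; the job needs the smaller.

How it is judged (in metres and radians):
On the way, in this order (a step that is already met when the one before it is completed fails the run):
1. the slip has been pushed into the mouth of the guide by the stick (x of slip_center in the frame of jig above 0.065 m and contact force between push_stick and slip above 0.2 N).
2. the slip is home: the pad is pressed in and the catch is down behind the slip (value of joint stop_pad above 0.0012 m and value of joint catch below 0.0015 m), for 0.2 s.
At the end, for the whole second after the job is handed in: The slip is held in the guide between the pad (pressed in 1.2 to 5 mm) and the catch (down to within 1.5 mm); the push stick stands on its sole on the bench, not on the jig, at rest and released (all of step 2 and value of joint stop_pad below 0.005 m and x of slip_center in the frame of jig above 0.15 m and height (world z) of stick_grip between 0 and 0.038 m and contact force between push_stick and jig below 0.05 N and angle between stick_grip's own z axis and vertical below 0.2 rad and linear speed of each of push_stick, slip below 0.02 m/s); the robot touches nothing.
It fails at once if the stop is rammed: its pad is pressed in more than 10 mm (value of joint stop_pad above 0.01 m).
It fails at once if the slip is pushed with more than 25 N (contact force between push_stick and slip above 25 N).
It fails at once if the gripper or arm touches the slip (contact force between any of the fingers, the arm and slip above 0.3 N).
It also fails if it takes over 59 s, if anything falls off the work surface, if the arm or the gripper's body presses on something with over 40 N, if the wrist force passes 120 N, or if a joint passes its speed limit or range.

## Working session

There is one attempt and no reset: what is moved stays moved. The work goes in short steps, Python scripts to look and compute and a tool call to move; the robot and the scene stay as the last step left them, time stands still between calls to the robot, and variables do not carry over. Pictures are saved under pics/ and viewed, at most 12 in all, crops included, and the job is handed in when it is done.

Besides the shell and the picture viewer there is one more tool, called as a command line: name --argument value ..., lists and objects as JSON in quotes. apply_moves: Moves the arm, as the interface text tells. Its arguments: {"type":"object","properties":{"deltas":{"type":"array"},"fingers":{"type":"number"}},"required":["deltas"]}

```bash
mkdir -p pics; cat > h.py <<'E'
import numpy as np, cv2
from bench import robot
def ray(im,uv):
    p=cv2.undistortPoints(np.array(uv,float).reshape(-1,1,2),im["mtx"],im["dist_coeffs"]).reshape(-1,2)
    T=im["cam_to_world"]; d=np.c_[p,np.ones(len(p))]@T[:3,:3].T
    return T[:3,3],d
def plane(im,uv,z):
    o,d=ray(im,uv); return o+d*((z-o[2])/d[:,2])[:,None]
def cloud(im):
    h,w=im["range_z"].shape
    uv=np.stack(np.meshgrid(np.arange(w),np.arange(h)),-1).reshape(-1,2)
    o,d=ray(im,uv); return (o+d*im["range_z"].reshape(-1,1)).reshape(h,w,3)
E
python3 - <<'E'
from h import *
s=robot.observe(); print(s, robot.tcp_to_tips)
for n in("top","scene"):
    im=robot.get_image(n); cv2.imwrite(f"pics/{n}0.png",im["pixels"]); np.savez(f"{n}0.npz",**im)
    print(n,im["mtx"].round(1).tolist(),im["cam_to_world"].round(3).tolist())
E
```

```text
{'time': 0.0, 'joints': array([71.33407761, 26.83652942, -0.66368685, 91.8811379 ,  0.34422759,
       61.38839728, -3.22638893]), 'qd': array([-0.04909502, -0.10784242, -0.03134268,  0.03191468,  0.0078581 ,
        0.08434769,  0.00083876]), 'tau': array([-2.27106698e-04, -5.32381582e+01,  2.12385936e-02, -2.51308215e+01,
        1.13242122e-02,  7.64330558e-03, -3.92841727e-06]), 'tool_pos': array([ 0.18114546, -0.62370291,  0.25533074]), 'eef_rot': array([-1.79896206e+02,  8.13297369e-03,  1.61971411e+01]), 'contact_force': array([ 0.37954749, -0.25624546,  0.07222603]), 'ft_torque': array([ 0.01802866, -0.00167741,  0.03538356]), 'grip_force': 0.0, 'width': 0.08557877545273601} 0.025
top [[364.7, 0.0, 318.5], [0.0, 364.7, 198.7], [0.0, 0.0, 1.0]] [[0.016, -0.997, 0.072, 0.427], [-1.0, -0.017, -0.01, 0.005], [0.011, -0.072, -0.997, 0.933], [0.0, 0.0, 0.0, 1.0]]
scene [[426.6, 0.0, 317.8], [0.0, 426.6, 201.4], [0.0, 0.0, 1.0]] [[-0.714, -0.501, 0.489, -0.07], [-0.7, 0.51, -0.501, 0.57], [0.002, -0.7, -0.714, 0.892], [0.0, 0.0, 0.0, 1.0]]
```

View pics/top0.png

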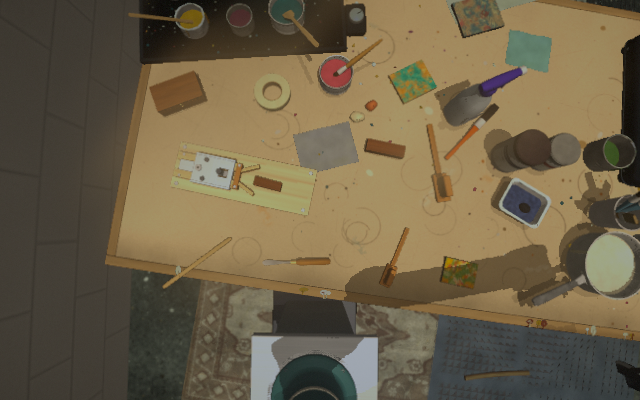

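View pics/scene0.png

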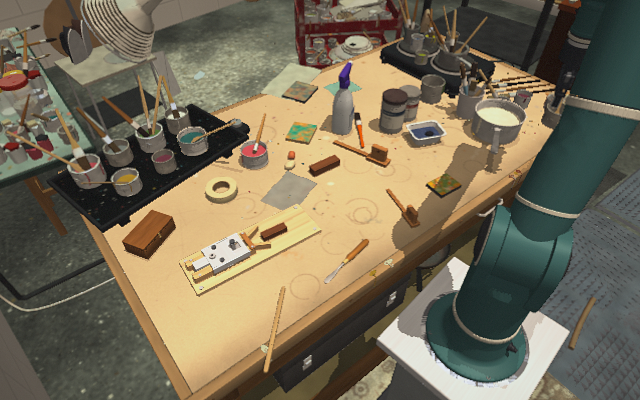

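The top view shows the jig at about (245,180) feeding to the left (+y), the slip on it at (268,184), the large stick with its grip at (442,187) and its nose at (431,125), and the smaller stick at (397,258). The scene view agrees: large stick at (370,152), jig at (250,248).

```bash
python3 - <<'E'
from h import *
T=dict(np.load("top0.npz")); S=dict(np.load("scene0.npz"))
a=cv2.resize(T["pixels"][135:220,165:325],None,fx=5,fy=5,interpolation=cv2.INTER_CUBIC)[:, :800]
b=cv2.resize(T["pixels"][115:215,405:475],None,fx=2.5,fy=2.5,interpolation=cv2.INTER_CUBIC)
c=np.zeros((600,800,3),np.uint8); c[:a.shape[0]]=a; 
b=cv2.resize(T["pixels"][118:208,410:470],None,fx=1.9,fy=1.9); c[425:425+b.shape[0],:b.shape[1]]=b
d=cv2.resize(S["pixels"][130:172,325:405],None,fx=4,fy=4); c[425:425+d.shape[0],200:200+d.shape[1]]=d
cv2.imwrite("pics/crop1.png",c)
for n,I,box in(("top",T,(110,215,405,475)),("scene",S,(125,180,320,410))):
    C=cloud(I)[box[0]:box[1],box[2]:box[3]].reshape(-1,3)
    for lo,hi in((.008,.02),(.04,.075)):
        P=C[(C[:,2]>lo)&(C[:,2]<hi)]
        if n=="scene": P=P[(P[:,1]<-.2)]
        print(n,lo,len(P),P.mean(0).round(4),P.min(0).round(3),P.max(0).round(3))
        if len(P)>5:
            r=cv2.minAreaRect((P[:,:2]*1000).astype(np.float32)); print(r)
# bed / slip
C=cloud(T)
for uv in((268,184),(300,190),(215,170),(442,187),(432,140)): print(uv,C[uv[1],uv[0]].round(4))
im=T["pixels"]; hsv=cv2.cvtColor(im,cv2.COLOR_BGR2HSV)
m=cv2.inRange(C[:,:,2],.008,.1)
m[:130]=0;m[225:]=0;m[:,:160]=0;m[:,330:]=0
P=C[m>0]; print("jig",cv2.minAreaRect((P[:,:2]*1000).astype(np.float32)),len(P))
E
```

```text
top 0.008 561 [ 0.6052 -0.33    0.0112] [ 0.493 -0.407  0.008] [ 0.732 -0.283  0.02 ]
((612.4853515625, -318.3069152832031), (120.87596893310547, 229.8716583251953), 69.50653076171875)
top 0.04 311 [ 0.6055 -0.3301  0.0553] [ 0.503 -0.39   0.04 ] [ 0.722 -0.307  0.075]
((611.1097412109375, -328.05096435546875), (64.12354278564453, 212.71485900878906), 72.3734359741211)
scene 0.008 466 [ 0.6096 -0.3422  0.0129] [ 0.447 -0.503  0.008] [ 0.743 -0.2    0.02 ]
((592.406494140625, -360.9997863769531), (261.6568908691406, 217.255859375), 42.60653305053711)
scene 0.04 155 [ 0.5478 -0.3282  0.0509] [ 0.502 -0.499  0.04 ] [ 0.719 -0.304  0.063]
((576.815185546875, -356.189453125), (240.41552734375, 163.4259033203125), 44.378379821777344)
(268, 184) [0.5273 0.1221 0.0318]
(300, 190) [0.5155 0.0431 0.0128]
(215, 170) [0.5558 0.2468 0.0616]
(442, 187) [ 0.5272 -0.3123  0.0325]
(432, 140) [ 0.6518 -0.2957  0.0091]
jig ((544.7259521484375, 188.6492919921875), (359.896728515625, 120.80561828613281), 78.82386779785156) 6533
```

View pics/crop1.png

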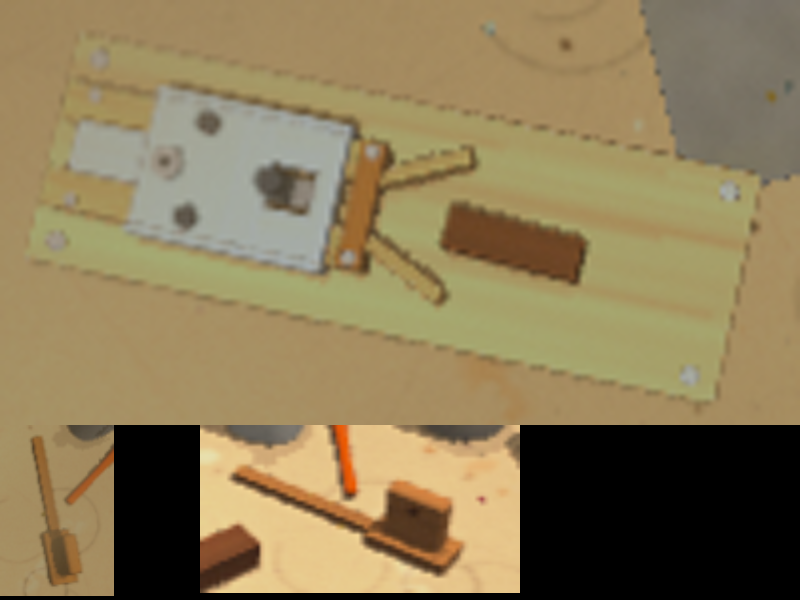

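The crop shows the slip lying well before the cheeks (crop ~(515,243)) and the jig feeding left at 78.8° yaw. The large stick stands upright with its nose towards +x. I'll move above its grip.

apply_moves --deltas '[{"tx":0.105,"ty":-0.049},{"tx":0.105,"ty":-0.049},{"tx":0.105,"ty":-0.049},{"tx":0.105,"ty":-0.049},{"tx":0.105,"ty":-0.049},{"tx":0.105,"ty":-0.049},{"tx":0.105,"ty":-0.049},{"tx":0.105,"ty":-0.049}]' --fingers 1

```text
schema error: expected keys tx, ty, tz, wx, wy, wz
```

apply_moves --deltas '[{"tx":0.105,"ty":-0.049},{"tx":0.105,"ty":-0.049},{"wz":0.07},{}]'

```text
schema error: expected keys tx, ty, tz, wx, wy, wz
```

```bash
python3 - <<'E'
from h import *
s=robot.observe(); print(s["tool_pos"],s["eef_rot"],s["time"])
im=robot.get_image("wrist"); np.savez("w1.npz",**im); cv2.imwrite("pics/w1.png",im["pixels"])
print(im["cam_to_world"].round(3))
C=cloud(im)
for lo,hi in((.045,.07),(.006,.02)):
    m=((C[...,2]>lo)&(C[...,2]<hi)&(abs(C[...,0]-.6)<.16)&(abs(C[...,1]+.32)<.07)).astype(np.uint8)
    n,l,st,_=cv2.connectedComponentsWithStats(m); 
    for k in range(1,n):
        if st[k,4]<150: continue
        P=C[l==k]; print(lo,st[k,4],P.mean(0).round(4),cv2.minAreaRect((P[:,:2]*1000).astype(np.float32)))
E
```

```text
[ 0.18120134 -0.6237537   0.2554165 ] [-1.79906309e+02  4.81347311e-03  1.61983618e+01] 0.1
[[ 0.278 -0.921 -0.272  0.25 ]
 [-0.96  -0.267 -0.078 -0.605]
 [-0.     0.283 -0.959  0.372]
 [ 0.     0.     0.     1.   ]]
```

View pics/w1.png

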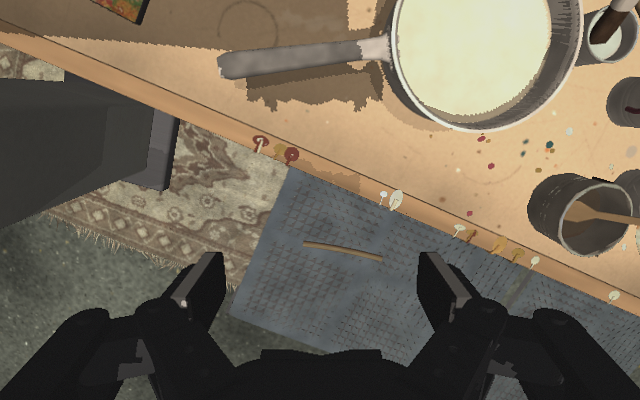

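The moves were refused because every row needs all six keys. The picture shows only the start view: the pan at the top (~(480,50)), the bench edge, and the fingers at the bottom.

apply_moves --deltas '[{"tx":0.105,"ty":-0.049,"tz":0,"wx":0,"wy":0,"wz":0},{"tx":0.105,"ty":-0.049,"tz":0,"wx":0,"wy":0,"wz":0},{"tx":0.105,"ty":-0.049,"tz":0,"wx":0,"wy":0,"wz":0},{"tx":0.105,"ty":-0.049,"tz":0,"wx":0,"wy":0,"wz":0},{"tx":0.105,"ty":-0.049,"tz":0,"wx":0,"wy":0,"wz":0},{"tx":0.105,"ty":-0.049,"tz":0,"wx":0,"wy":0,"wz":0},{"tx":0.105,"ty":-0.049,"tz":0,"wx":0,"wy":0,"wz":0},{"tx":0.105,"ty":-0.049,"tz":0,"wx":0,"wy":0,"wz":0}]' --fingers 1

```text
time: 0.95
tool_pos: [0.4613, -0.3784, 0.2562]
eef_rot: [-180.0, 0.0, 16.2]
contact_force: [0.5, -1.3, -0.3]
width: 0.0856
grip_force: 0.0
```

apply_moves --deltas '[{"tx":0.105,"ty":-0.049,"tz":0,"wx":0,"wy":0,"wz":0},{"tx":0.105,"ty":-0.049,"tz":0,"wx":0,"wy":0,"wz":0},{"tx":0,"ty":0,"tz":0,"wx":0,"wy":0,"wz":0.07},{"tx":0,"ty":0,"tz":0,"wx":0,"wy":0,"wz":0}]'

```text
time: 1.35
tool_pos: [0.5308, -0.3172, 0.2558]
eef_rot: [-180.0, 0.0, 10.1]
contact_force: [-0.6, -0.5, -0.4]
width: 0.0852
grip_force: 0.0
```

```bash
python3 - <<'E'
from h import *
s=robot.observe(); print(s["tool_pos"],s["eef_rot"],s["time"])
im=robot.get_image("wrist"); np.savez("w2.npz",**im); cv2.imwrite("pics/w2.png",im["pixels"])
C=cloud(im)
for lo,hi in((.045,.07),(.006,.02)):
    m=((C[...,2]>lo)&(C[...,2]<hi)&(abs(C[...,0]-.6)<.16)&(abs(C[...,1]+.32)<.07)).astype(np.uint8)
    n,l,st,_=cv2.connectedComponentsWithStats(m); 
    for k in range(1,n):
        if st[k,4]<150: continue
        P=C[l==k]; print(lo,st[k].tolist(),P.mean(0).round(4),cv2.minAreaRect((P[:,:2]*1000).astype(np.float32)))
E
```

```text
[ 0.53084763 -0.31722858  0.25575509] [-1.79969846e+02  4.24313328e-02  1.00596080e+01] 1.35
0.045 [382, 0, 58, 17, 397] [ 0.6936 -0.3657  0.0573] ((693.4254150390625, -367.7836608886719), (12.082483291625977, 44.982730865478516), 2.9559664726257324)
0.045 [314, 151, 18, 52, 909] [ 0.5309 -0.3205  0.0557] ((529.608642578125, -320.6244201660156), (52.10231399536133, 17.33161735534668), 10.244010925292969)
0.006 [371, 0, 50, 22, 168] [ 0.6962 -0.3587  0.013 ] ((698.0400390625, -363.03106689453125), (50.514339447021484, 13.428133010864258), 83.72883605957031)
0.006 [306, 4, 33, 196, 2869] [ 0.5969 -0.3088  0.0095] ((594.8198852539062, -308.9455871582031), (204.15066528320312, 35.88594436645508), 10.3160400390625)
0.006 [344, 46, 70, 60, 832] [ 0.6358 -0.3624  0.0105] ((636.438720703125, -363.7652282714844), (11.797731399536133, 88.24034118652344), 47.386383056640625)
```

View pics/w2.png

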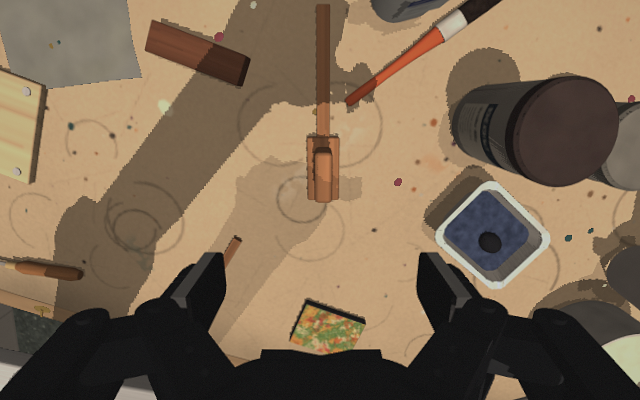

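The stick is directly ahead: grip top at (323,175), nose up to (323,5), clear for the fingers. The grip centre is at (0.530,-0.3206), yaw 10.2°, 52 mm long, so it is the larger one. I'll descend and close.

apply_moves --deltas '[{"tx":-0.004,"ty":0.008,"tz":0.1,"wx":0,"wy":0,"wz":0},{"tx":0,"ty":0,"tz":0.11,"wx":0,"wy":0,"wz":0},{"tx":0,"ty":0,"tz":0.11,"wx":0,"wy":0,"wz":0},{"tx":0,"ty":0,"tz":0.1,"wx":0,"wy":0,"wz":0},{"tx":0,"ty":0,"tz":0.07,"wx":0,"wy":0,"wz":0},{"tx":0,"ty":0,"tz":0.034,"wx":0,"wy":0,"wz":0},{"tx":0,"ty":0,"tz":0,"wx":0,"wy":0,"wz":0},{"tx":0,"ty":0,"tz":0,"wx":0,"wy":0,"wz":0}]'

```text
time: 2.2
tool_pos: [0.5293, -0.3233, 0.0478]
eef_rot: [179.9, -0.1, 9.9]
contact_force: [0.1, 0.1, 0.2]
width: 0.0855
grip_force: 0.0
```

apply_moves --deltas '[{"tx":0,"ty":0,"tz":0,"wx":0,"wy":0,"wz":0},{"tx":0,"ty":0,"tz":0,"wx":0,"wy":0,"wz":0},{"tx":0,"ty":0,"tz":0,"wx":0,"wy":0,"wz":0},{"tx":0,"ty":0,"tz":0,"wx":0,"wy":0,"wz":0},{"tx":0,"ty":0,"tz":0,"wx":0,"wy":0,"wz":0},{"tx":0,"ty":0,"tz":0,"wx":0,"wy":0,"wz":0},{"tx":0,"ty":0,"tz":0,"wx":0,"wy":0,"wz":0},{"tx":0,"ty":0,"tz":0,"wx":0,"wy":0,"wz":0}]' --fingers -1

```text
time: 3.0
tool_pos: [0.5293, -0.3222, 0.0472]
eef_rot: [180.0, -0.0, 9.9]
contact_force: [-0.0, 1.3, 5.8]
width: 0.0173
grip_force: 59.7
```

apply_moves --deltas '[{"tx":0,"ty":0,"tz":-0.08,"wx":0,"wy":0,"wz":0},{"tx":0,"ty":0,"tz":-0.11,"wx":0,"wy":0,"wz":0},{"tx":0,"ty":0,"tz":-0.11,"wx":0,"wy":0,"wz":0},{"tx":-0.005,"ty":-0.1,"tz":0,"wx":0,"wy":0,"wz":0},{"tx":-0.005,"ty":-0.1,"tz":0,"wx":0,"wy":0,"wz":0},{"tx":-0.005,"ty":-0.11,"tz":0,"wx":0,"wy":0,"wz":0},{"tx":-0.005,"ty":-0.11,"tz":0,"wx":0,"wy":0,"wz":0},{"tx":-0.005,"ty":-0.1,"tz":0,"wx":0,"wy":0,"wz":0}]'

```text
time: 3.8
tool_pos: [0.4822, -0.1171, 0.1663]
eef_rot: [-180.0, 0.0, 9.9]
contact_force: [1.2, 0.1, -1.3]
width: 0.0176
grip_force: 58.9
```

apply_moves --deltas '[{"tx":0,"ty":0,"tz":0,"wx":0,"wy":0,"wz":-0.08},{"tx":0,"ty":0,"tz":0,"wx":0,"wy":0,"wz":-0.09},{"tx":0,"ty":0,"tz":0,"wx":0,"wy":0,"wz":-0.09},{"tx":0,"ty":0,"tz":0,"wx":0,"wy":0,"wz":-0.09},{"tx":0,"ty":0,"tz":0,"wx":0,"wy":0,"wz":-0.09},{"tx":0,"ty":0,"tz":0,"wx":0,"wy":0,"wz":-0.09},{"tx":0,"ty":0,"tz":0,"wx":0,"wy":0,"wz":-0.09},{"tx":0,"ty":0,"tz":0,"wx":0,"wy":0,"wz":-0.09}]'

```text
time: 4.6
tool_pos: [0.4829, -0.1191, 0.1662]
eef_rot: [-179.9, 0.0, 74.1]
contact_force: [0.3, -1.2, -2.2]
width: 0.0172
grip_force: 58.9
```

apply_moves --deltas '[{"tx":0,"ty":0,"tz":0,"wx":0,"wy":0,"wz":-0.055},{"tx":0,"ty":0,"tz":0,"wx":0,"wy":0,"wz":0},{"tx":0,"ty":0,"tz":0,"wx":0,"wy":0,"wz":0}]'

```text
time: 4.9
tool_pos: [0.4831, -0.1192, 0.1663]
eef_rot: [-180.0, -0.0, 78.6]
contact_force: [0.2, -0.2, -1.0]
width: 0.0174
grip_force: 58.9
```

```bash
python3 - <<'E'
from h import *
s=robot.observe(); print(s["tool_pos"],s["eef_rot"],s["joints"].round(1),s["contact_force"].round(1))
W=robot.get_image("wrist"); np.savez("w3.npz",**W)
T=robot.get_image("top"); np.savez("t3.npz",**T)
c=np.zeros((600,640,3),np.uint8); c[:400]=W["pixels"]; c[400:,:]=cv2.resize(T["pixels"][140:240,160:480],None,fx=2,fy=2)
cv2.imwrite("pics/w3.png",c)
for n,I in(("w",W),("t",T)):
    C=cloud(I); 
    hsv=cv2.cvtColor(I["pixels"],cv2.COLOR_BGR2HSV)
    inb=(abs(C[...,0]-.54)<.1)&(C[...,1]>-.02)&(C[...,1]<.4)
    m=inb&(C[...,2]>.006)&(C[...,2]<.016); P=C[m]; 
    print(n,"jig",len(P),P[:,2].mean().round(4),cv2.minAreaRect((P[:,:2]*1000).astype(np.float32)))
    m=(inb&(C[...,2]>.024)&(C[...,2]<.036)&(hsv[...,2]<150)&(C[...,1]<.17)).astype(np.uint8)
    k,l,st,_=cv2.connectedComponentsWithStats(m)
    for j in range(1,k):
        if st[j,4]>60: P=C[l==j]; print(" slip",st[j].tolist(),P.mean(0).round(4),cv2.minAreaRect((P[:,:2]*1000).astype(np.float32)))
    # stick points in hand: height .11-.145
    m=((C[...,2]>.105)&(C[...,2]<.145)&(abs(C[...,0]-.5)<.12)&(C[...,1]>-.11)&(C[...,1]<.12)).astype(np.uint8)
    P=C[m>0]
    if len(P)>20: print(" nose",len(P),P.mean(0).round(4),cv2.minAreaRect((P[:,:2]*1000).astype(np.float32)),P[:,2].min(),P[:,2].max())
E
```

```text
[ 0.48305937 -0.11924742  0.16634642] [-1.79963230e+02 -1.92985133e-03  7.85993832e+01] [ 31.7  21.9 -25.8 115.9  13.2  45.1 -13.4] [ 0.2 -0.2 -1. ]
w jig 2450 0.0111 ((511.820068359375, 15.814455032348633), (13.301393508911133, 120.31871032714844), 78.47419738769531)
 nose 8420 [ 0.4938 -0.062   0.1287] ((494.0921630859375, -60.48243713378906), (107.16453552246094, 36.06837463378906), 79.26982116699219) 0.12031251840054635 0.1449610224628516
t jig 4228 0.0117 ((572.2138061523438, 182.10537719726562), (363.41552734375, 176.600830078125), 79.0269775390625)
 slip [253, 176, 29, 15, 247] [0.5299 0.1253 0.0297] ((529.9745483398438, 124.92324829101562), (69.3853530883789, 22.053606033325195), 76.5689697265625)
 nose 524 [ 0.4977 -0.0362  0.1285] ((499.6911926269531, -31.89569091796875), (162.47023010253906, 35.812808990478516), 78.95722198486328) 0.11915541361394855 0.14439482604105358
```

View pics/w3.png

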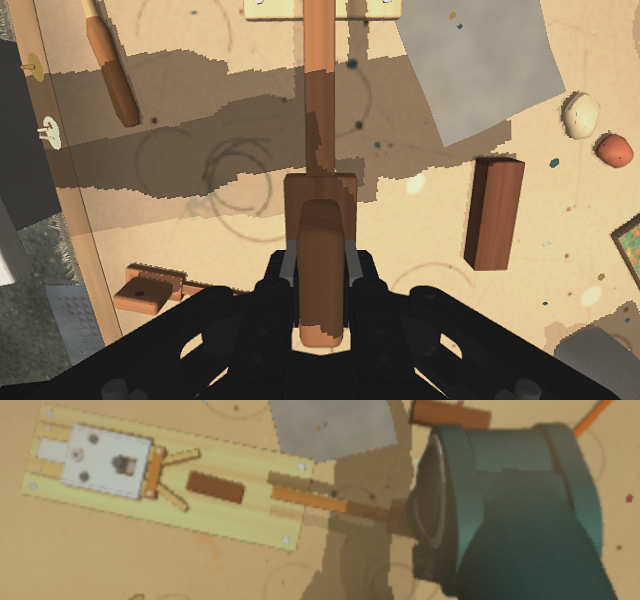

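The slip (small one, 69x22 mm) is at jig x≈+10 mm and y≈+2 mm, with yaw 76.6°. The stick sits in line with the tool at (320,100) in the wrist view. The top inset shows the nose at (275,492), just behind the slip at (215,487). Next I'll lower to 1.5 mm above the bed, behind the slip.

apply_moves --deltas '[{"tx":0.01,"ty":0.002,"tz":0.06,"wx":0,"wy":0,"wz":-0.002},{"tx":0,"ty":0,"tz":0.08,"wx":0,"wy":0,"wz":0},{"tx":0,"ty":0,"tz":0.07,"wx":0,"wy":0,"wz":0},{"tx":0,"ty":0,"tz":0.04,"wx":0,"wy":0,"wz":0},{"tx":0,"ty":0,"tz":0.013,"wx":0,"wy":0,"wz":0},{"tx":0,"ty":0,"tz":0,"wx":0,"wy":0,"wz":0},{"tx":0,"ty":0,"tz":0,"wx":0,"wy":0,"wz":0}]'

```text
time: 5.7
tool_pos: [0.4856, -0.1153, 0.0622]
eef_rot: [179.9, 0.0, 78.9]
contact_force: [-0.4, 0.1, -1.8]
width: 0.0171
grip_force: 59.0
```

```bash
python3 - <<'E'
from h import *
s=robot.observe(); print(s["tool_pos"],s["eef_rot"],s["contact_force"].round(1))
W=robot.get_image("wrist"); T=robot.get_image("top"); np.savez("w4.npz",**W); np.savez("t4.npz",**T)
c=np.zeros((600,640,3),np.uint8); c[:300]=W["pixels"][:300]; c[300:,:600]=cv2.resize(T["pixels"][140:215,170:320],None,fx=4,fy=4)
cv2.imwrite("pics/w4.png",c)
o=np.array([.5307,.115]);a=np.deg2rad(78.7);R=np.array([[np.cos(a),np.sin(a)],[-np.sin(a),np.cos(a)]])
C=cloud(T); q=(C[...,:2]-o)@R.T
z=C[...,2]
for lo,hi,x0,x1,nm in((.027,.038,.08,.25,"fence"),(.027,.038,.03,.08,"cheek"),(.024,.036,-.04,.05,"slip"),(.045,.075,.08,.2,"carr")):
    m=(z>lo)&(z<hi)&(q[...,0]>x0)&(q[...,0]<x1)&(abs(q[...,1])<.05); P=q[m]
    if len(P)>5: print(nm,len(P),P.mean(0).round(4),P.min(0).round(4),P.max(0).round(4),cv2.minAreaRect((P*1000).astype(np.float32)))
m=(z>.016)&(z<.03)&(q[...,0]>-.13)&(q[...,0]<-.03)&(abs(q[...,1])<.015);P=q[m]
print("nose",len(P),P.mean(0),P.max(0),z[m].mean())
C=cloud(W);q=(C[...,:2]-o)@R.T;z=C[...,2]
m=(z>.016)&(z<.035)&(q[...,0]>-.13)&(q[...,0]<.1)&(abs(q[...,1])<.015);P=q[m]
print("wnose",len(P),cv2.minAreaRect((P*1000).astype(np.float32)),np.percentile(z[m],[5,50,95]))
E
```

```text
[ 0.48562305 -0.11530893  0.06224542] [1.79917253e+02 6.63044213e-03 7.89212831e+01] [-0.4  0.1 -1.8]
fence 582 [0.172  0.0008] [ 0.0801 -0.0365] [0.245  0.0388] ((162.5125732421875, 1.3182449340820312), (165.12130737304688, 74.90608215332031), 0.43686720728874207)
cheek 182 [0.0543 0.0006] [ 0.0304 -0.0366] [0.08   0.0379] ((55.158172607421875, 0.6095657348632812), (74.49356842041016, 49.576812744140625), 89.96969604492188)
slip 289 [0.014  0.0024] [-0.0253 -0.0378] [0.0491 0.0379] ((11.846115112304688, -0.13687896728515625), (74.2510757446289, 75.62894439697266), 0.34779635071754456)
carr 70 [0.15   0.0015] [ 0.121  -0.0263] [0.1888 0.0277] ((156.51272583007812, 5.476348876953125), (47.5848274230957, 62.48334884643555), 64.61921691894531)
nose 151 [-0.09656094  0.00100017] [-0.0359512   0.00815049] 0.02402458215179189
wnose 641 ((-125.90547943115234, 0.24433422088623047), (8.2032470703125, 13.416401863098145), 0.7594252824783325) [0.02217475 0.02333588 0.02448945]
```

View pics/w4.png

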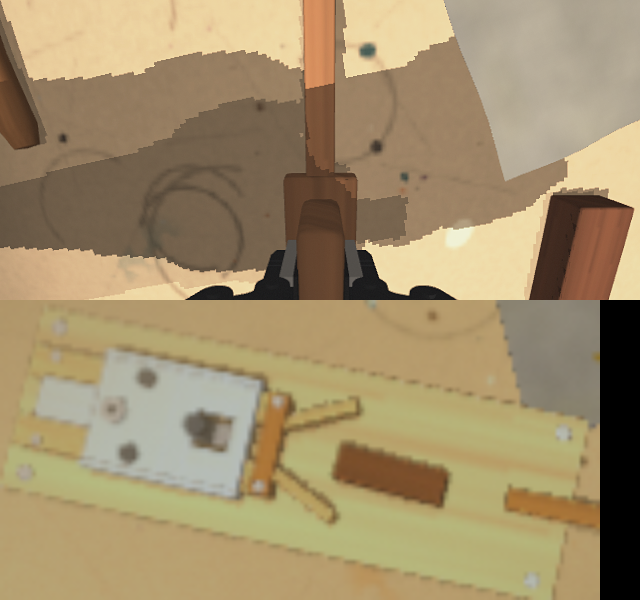

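The nose (505–600,505 in the inset) is collinear with the slip and the guide, and the fences confirm the centre line to about 1 mm. I'll lower about 1 mm, shift 1.5 mm and approach the slip.

apply_moves --deltas '[{"tx":0.01,"ty":-0.004,"tz":0.003,"wx":0,"wy":0,"wz":0},{"tx":0.02,"ty":0,"tz":0,"wx":0,"wy":0,"wz":0},{"tx":0.02,"ty":0,"tz":0,"wx":0,"wy":0,"wz":0},{"tx":0.02,"ty":0,"tz":0,"wx":0,"wy":0,"wz":0},{"tx":0.012,"ty":0,"tz":0,"wx":0,"wy":0,"wz":0},{"tx":0.01,"ty":0,"tz":0,"wx":0,"wy":0,"wz":0},{"tx":0.01,"ty":0,"tz":0,"wx":0,"wy":0,"wz":0},{"tx":0.01,"ty":0,"tz":0,"wx":0,"wy":0,"wz":0}]'

```text
time: 6.6
tool_pos: [0.492, -0.071, 0.0602]
eef_rot: [-180.0, 0.0, 78.9]
contact_force: [-0.0, -0.8, -1.4]
width: 0.0174
grip_force: 58.9
```

apply_moves --deltas '[{"tx":0.012,"ty":0,"tz":0,"wx":0,"wy":0,"wz":0},{"tx":0.012,"ty":0,"tz":0,"wx":0,"wy":0,"wz":0},{"tx":0.012,"ty":0,"tz":0,"wx":0,"wy":0,"wz":0},{"tx":0.012,"ty":0,"tz":0,"wx":0,"wy":0,"wz":0},{"tx":0.012,"ty":0,"tz":0,"wx":0,"wy":0,"wz":0},{"tx":0.012,"ty":0,"tz":0,"wx":0,"wy":0,"wz":0},{"tx":0.012,"ty":0,"tz":0,"wx":0,"wy":0,"wz":0},{"tx":0.012,"ty":0,"tz":0,"wx":0,"wy":0,"wz":0}]'

```text
time: 7.4
tool_pos: [0.4994, -0.0329, 0.0602]
eef_rot: [-180.0, -0.0, 78.9]
contact_force: [-0.6, -0.5, -1.6]
width: 0.0177
grip_force: 59.0
```

```bash
cat >> h.py <<'E'
o=np.array([.5307,.115]);a=np.deg2rad(78.7);R=np.array([[np.cos(a),np.sin(a)],[-np.sin(a),np.cos(a)]])
def st():
    s=robot.observe(); j=R@(s["tool_pos"][:2]-o); f=R@s["contact_force"][:2]
    print("t %.2f jig xy %s tip %.4f under-bed %.4f yaw %.2f F along %.1f side %.1f z %.1f"%(s["time"],j.round(4),j[0]+.170,s["tool_pos"][2]-.0472-.012,s["eef_rot"][2],f[0],f[1],s["contact_force"][2]))
def slip():
    T=robot.get_image("top"); C=cloud(T); q=(C[...,:2]-o)@R.T; z=C[...,2]
    v=cv2.cvtColor(T["pixels"],cv2.COLOR_BGR2HSV)[...,2]
    m=(z>.024)&(z<.036)&(q[...,0]>-.04)&(q[...,0]<.085)&(abs(q[...,1])<.02)&(v<125)
    print("slip",m.sum(),cv2.minAreaRect((q[m]*1000).astype(np.float32)) if m.sum()>5 else "")
    return T
E
python3 -c "
from h import *
st();slip()"
```

```text
t 7.40 jig xy [-0.1512  0.0017] tip 0.0188 under-bed 0.0010 yaw 78.93 F along -0.7 side 0.5 z -1.6
slip 213 ((50.177425384521484, -2.3763771057128906), (32.04511642456055, 61.29072189331055), 87.521240234375)
```

apply_moves --deltas '[{"tx":0.01,"ty":0.002,"tz":-0.001,"wx":0,"wy":0,"wz":0},{"tx":0.01,"ty":0,"tz":0,"wx":0,"wy":0,"wz":0},{"tx":0.01,"ty":0,"tz":0,"wx":0,"wy":0,"wz":0},{"tx":0.01,"ty":0,"tz":0,"wx":0,"wy":0,"wz":0},{"tx":0.01,"ty":0,"tz":0,"wx":0,"wy":0,"wz":0},{"tx":0.01,"ty":0,"tz":0,"wx":0,"wy":0,"wz":0},{"tx":0.01,"ty":0,"tz":0,"wx":0,"wy":0,"wz":0}]'

```text
time: 8.15
tool_pos: [0.5054, -0.0071, 0.0607]
eef_rot: [-180.0, 0.1, 78.9]
contact_force: [0.0, -5.7, 1.0]
width: 0.0173
grip_force: 59.2
```

```bash
python3 - <<'E'
from h import *
st();T=slip()
cv2.imwrite("pics/t5.png",cv2.resize(T["pixels"][140:215,170:320],None,fx=5,fy=5))
E
```

```text
t 8.15 jig xy [-0.1246  0.0009] tip 0.0454 under-bed 0.0015 yaw 78.86 F along -5.6 side -1.2 z 1.0
slip 129 ((63.21086883544922, -2.4313125610351562), (33.09743118286133, 35.1220703125), 87.78837585449219)
```

View pics/t5.png

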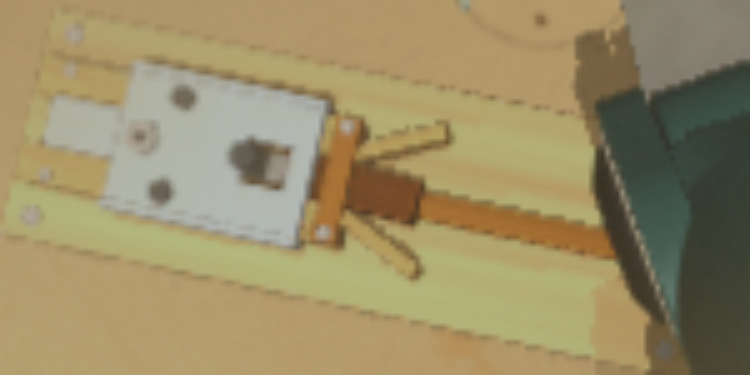

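The slip has entered the guide squarely (tail at (420,200) in the crop), with the nose directly behind it. The force is 5.6 N, probably from the catch. I'll go on more slowly.

apply_moves --deltas '[{"tx":0.006,"ty":0,"tz":0,"wx":0,"wy":0,"wz":0},{"tx":0.006,"ty":0,"tz":0,"wx":0,"wy":0,"wz":0},{"tx":0.006,"ty":0,"tz":0,"wx":0,"wy":0,"wz":0},{"tx":0.006,"ty":0,"tz":0,"wx":0,"wy":0,"wz":0}]'

```text
time: 8.6
tool_pos: [0.5076, 0.0014, 0.0608]
eef_rot: [180.0, 0.1, 78.8]
contact_force: [1.0, -5.3, -0.0]
width: 0.0175
grip_force: 59.1
```

```bash
python3 -c "
from h import *
st()"
```

```text
t 8.60 jig xy [-0.1159  0.0004] tip 0.0541 under-bed 0.0016 yaw 78.76 F along -5.0 side -2.1 z -0.0
```

apply_moves --deltas '[{"tx":0.007,"ty":0,"tz":0,"wx":0,"wy":0,"wz":0},{"tx":0.007,"ty":0,"tz":0,"wx":0,"wy":0,"wz":0},{"tx":0.007,"ty":0,"tz":0,"wx":0,"wy":0,"wz":0},{"tx":0.007,"ty":0,"tz":0,"wx":0,"wy":0,"wz":0},{"tx":0.007,"ty":0,"tz":0,"wx":0,"wy":0,"wz":0},{"tx":0.007,"ty":0,"tz":0,"wx":0,"wy":0,"wz":0},{"tx":0.007,"ty":0,"tz":0,"wx":0,"wy":0,"wz":0},{"tx":0.007,"ty":0,"tz":0,"wx":0,"wy":0,"wz":0}]'

```text
time: 9.4
tool_pos: [0.5122, 0.0238, 0.0608]
eef_rot: [179.9, 0.1, 78.8]
contact_force: [0.5, -5.6, -0.0]
width: 0.0176
grip_force: 59.0
```

```bash
python3 -c "
from h import *
st()"
```

```text
t 9.40 jig xy [-0.0931  0.0003] tip 0.0769 under-bed 0.0016 yaw 78.77 F along -5.4 side -1.6 z -0.0
```

apply_moves --deltas '[{"tx":0.007,"ty":0,"tz":0,"wx":0,"wy":0,"wz":0},{"tx":0.007,"ty":0,"tz":0,"wx":0,"wy":0,"wz":0},{"tx":0.007,"ty":0,"tz":0,"wx":0,"wy":0,"wz":0},{"tx":0.007,"ty":0,"tz":0,"wx":0,"wy":0,"wz":0},{"tx":0.007,"ty":0,"tz":0,"wx":0,"wy":0,"wz":0},{"tx":0.007,"ty":0,"tz":0,"wx":0,"wy":0,"wz":0},{"tx":0.007,"ty":0,"tz":0,"wx":0,"wy":0,"wz":0},{"tx":0.007,"ty":0,"tz":0,"wx":0,"wy":0,"wz":0}]'

```text
time: 10.2
tool_pos: [0.5163, 0.0458, 0.0608]
eef_rot: [180.0, 0.1, 78.8]
contact_force: [0.6, -5.6, 0.3]
width: 0.0172
grip_force: 59.0
```

apply_moves --deltas '[{"tx":0.005,"ty":0,"tz":0,"wx":0,"wy":0,"wz":0},{"tx":0.005,"ty":0,"tz":0,"wx":0,"wy":0,"wz":0},{"tx":0.005,"ty":0,"tz":0,"wx":0,"wy":0,"wz":0},{"tx":0.005,"ty":0,"tz":0,"wx":0,"wy":0,"wz":0},{"tx":0.005,"ty":0,"tz":0,"wx":0,"wy":0,"wz":0},{"tx":0.005,"ty":0,"tz":0,"wx":0,"wy":0,"wz":0}]'

```text
time: 10.8
tool_pos: [0.5186, 0.0575, 0.0608]
eef_rot: [180.0, 0.1, 78.8]
contact_force: [1.0, -5.3, -0.5]
width: 0.0173
grip_force: 59.0
```

```bash
python3 -c "
from h import *
st()"
```

```text
t 10.80 jig xy [-0.0588  0.0006] tip 0.1112 under-bed 0.0016 yaw 78.78 F along -5.0 side -2.0 z -0.5
```

apply_moves --deltas '[{"tx":0.003,"ty":0,"tz":0,"wx":0,"wy":0,"wz":0},{"tx":0.003,"ty":0,"tz":0,"wx":0,"wy":0,"wz":0},{"tx":0.003,"ty":0,"tz":0,"wx":0,"wy":0,"wz":0},{"tx":0.003,"ty":0,"tz":0,"wx":0,"wy":0,"wz":0},{"tx":0.003,"ty":0,"tz":0,"wx":0,"wy":0,"wz":0},{"tx":0.003,"ty":0,"tz":0,"wx":0,"wy":0,"wz":0},{"tx":0.003,"ty":0,"tz":0,"wx":0,"wy":0,"wz":0},{"tx":0.003,"ty":0,"tz":0,"wx":0,"wy":0,"wz":0}]'

```text
time: 11.6
tool_pos: [0.5205, 0.0668, 0.0608]
eef_rot: [180.0, 0.1, 78.8]
contact_force: [0.9, -6.4, 0.2]
width: 0.0171
grip_force: 59.1
```

apply_moves --deltas '[{"tx":0.003,"ty":0,"tz":0,"wx":0,"wy":0,"wz":0},{"tx":0.003,"ty":0,"tz":0,"wx":0,"wy":0,"wz":0},{"tx":0.003,"ty":0,"tz":0,"wx":0,"wy":0,"wz":0}]'

```text
time: 11.9
tool_pos: [0.5211, 0.0703, 0.0607]
eef_rot: [180.0, 0.1, 78.8]
contact_force: [0.9, -5.1, 0.1]
width: 0.0177
grip_force: 59.1
```

apply_moves --deltas '[{"tx":0.003,"ty":0,"tz":0,"wx":0,"wy":0,"wz":0},{"tx":0.003,"ty":0,"tz":0,"wx":0,"wy":0,"wz":0},{"tx":0.003,"ty":0,"tz":0,"wx":0,"wy":0,"wz":0}]'

```text
time: 12.2
tool_pos: [0.5218, 0.0738, 0.0607]
eef_rot: [180.0, 0.1, 78.8]
contact_force: [0.0, -8.4, 1.2]
width: 0.0173
grip_force: 59.1
```

apply_moves --deltas '[{"tx":0.002,"ty":0,"tz":0,"wx":0,"wy":0,"wz":0},{"tx":0.002,"ty":0,"tz":0,"wx":0,"wy":0,"wz":0}]'

```text
time: 12.4
tool_pos: [0.5218, 0.0741, 0.0607]
eef_rot: [-180.0, 0.2, 78.7]
contact_force: [-0.2, -9.7, 1.9]
width: 0.0174
grip_force: 59.4
```

apply_moves --deltas '[{"tx":0.003,"ty":0,"tz":0,"wx":0,"wy":0,"wz":0},{"tx":0,"ty":0,"tz":0,"wx":0,"wy":0,"wz":0}]'

```text
time: 12.6
tool_pos: [0.522, 0.0749, 0.0607]
eef_rot: [-180.0, 0.3, 78.7]
contact_force: [-1.4, -9.8, 3.7]
width: 0.0171
grip_force: 59.5
```

```bash
python3 -c "
from h import *
st()"
```

```text
t 12.60 jig xy [-0.041   0.0007] tip 0.1290 under-bed 0.0015 yaw 78.73 F along -9.9 side -0.6 z 3.7
```

apply_moves --deltas '[{"tx":0.003,"ty":0,"tz":0,"wx":0,"wy":0,"wz":0},{"tx":0,"ty":0,"tz":0,"wx":0,"wy":0,"wz":0}]'

```text
time: 12.8
tool_pos: [0.5221, 0.0755, 0.0607]
eef_rot: [-180.0, 0.3, 78.7]
contact_force: [-1.3, -11.1, 3.7]
width: 0.0174
grip_force: 59.6
```

apply_moves --deltas '[{"tx":0.003,"ty":0,"tz":0,"wx":0,"wy":0,"wz":0},{"tx":0,"ty":0,"tz":0,"wx":0,"wy":0,"wz":0}]'

```text
time: 13.0
tool_pos: [0.5222, 0.0761, 0.0607]
eef_rot: [-179.9, 0.3, 78.7]
contact_force: [-2.0, -13.1, 4.2]
width: 0.0171
grip_force: 59.7
```

apply_moves --deltas '[{"tx":0.002,"ty":0,"tz":0,"wx":0,"wy":0,"wz":0},{"tx":0,"ty":0,"tz":0,"wx":0,"wy":0,"wz":0}]'

```text
time: 13.2
tool_pos: [0.5222, 0.0763, 0.0606]
eef_rot: [-179.9, 0.4, 78.7]
contact_force: [-2.5, -15.1, 4.9]
width: 0.0173
grip_force: 59.8
```

```bash
python3 - <<'E'
from h import *
st(); T=robot.get_image("top"); S=robot.get_image("scene"); T0=dict(np.load("top0.npz"));T4=dict(np.load("t4.npz"))
C=cloud(T);q=(C[...,:2]-o)@R.T
# catch heights: bolt area
for I in(T0,T4,T):
    C=cloud(I);q=(C[...,:2]-o)@R.T;z=C[...,2]
    m=(q[...,0]>.10)&(q[...,0]<.17)&(abs(q[...,1])<.012); print(np.sort(z[m])[-25::3].round(4))
c=np.zeros((600,750,3),np.uint8)
c[:300,:600]=cv2.resize(T["pixels"][140:215,170:320],None,fx=4,fy=4)
c[300:,:]=cv2.resize(S["pixels"][210:285,175:345],(680,300))[:, :680].repeat(1,0) if 0 else cv2.resize(S["pixels"][210:285,175:345],(750,300))
cv2.imwrite("pics/t6.png",c)
E
```

```text
t 13.20 jig xy [-0.0396  0.0007] tip 0.1304 under-bed 0.0014 yaw 78.66 F along -15.3 side -0.5 z 4.9
[0.0611 0.0614 0.0621 0.0625 0.0627 0.0633 0.0641 0.0646 0.0671]
[0.0613 0.0617 0.0618 0.0625 0.0633 0.064  0.0644 0.0648 0.0655]
[0.0665 0.0668 0.067  0.0677 0.068  0.0682 0.0685 0.0693 0.0704]
```

View pics/t6.png

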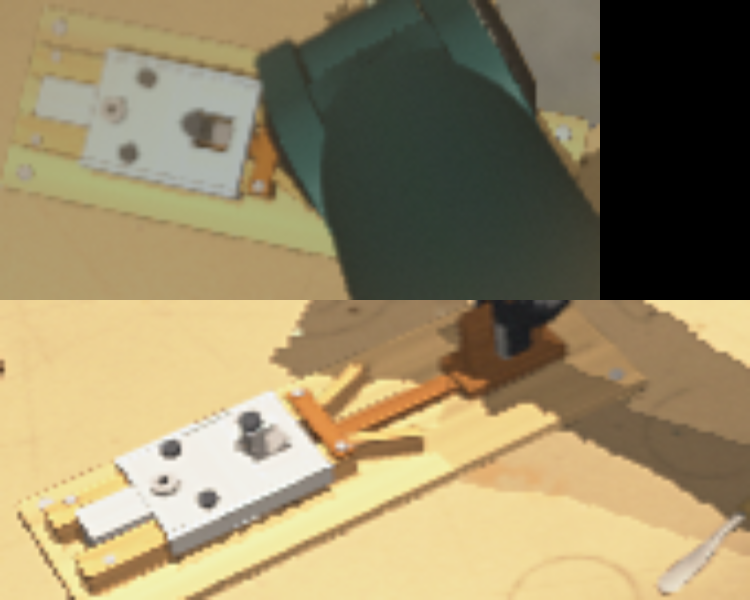

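The catch bolt still stands about 5 mm up (bolt at (205,127) and lower (250,425)), so it has not dropped yet. The nose is dipping slightly onto the bed (+5 N in z), so I'll lift 0.8 mm and keep creeping.

apply_moves --deltas '[{"tx":0,"ty":0,"tz":-0.002,"wx":0,"wy":0,"wz":0},{"tx":0.002,"ty":0,"tz":0,"wx":0,"wy":0,"wz":0},{"tx":0,"ty":0,"tz":0,"wx":0,"wy":0,"wz":0}]'

```text
time: 13.6
tool_pos: [0.5224, 0.0778, 0.0613]
eef_rot: [-179.9, 0.3, 78.7]
contact_force: [-0.4, -11.7, 1.6]
width: 0.0176
grip_force: 59.3
```

```bash
cat >> h.py <<'E'
def catch():
    I=robot.get_image("top");C=cloud(I);q=(C[...,:2]-o)@R.T;z=C[...,2]
    m=(q[...,0]>.10)&(q[...,0]<.17)&(abs(q[...,1])<.012); print("catch",np.sort(z[m])[-25::3].round(4))
E
python3 -c "
from h import *
st();catch()"
```

```text
t 13.60 jig xy [-0.0381  0.0008] tip 0.1319 under-bed 0.0021 yaw 78.68 F along -11.5 side -1.9 z 1.6
catch [0.0611 0.0613 0.0617 0.0619 0.0626 0.063  0.0639 0.0645 0.0659]
```

The catch is back at its low height and the push force fell, so the slip is home. I'll draw the stick straight back.

apply_moves --deltas '[{"tx":-0.015,"ty":0,"tz":0,"wx":0,"wy":0,"wz":0},{"tx":-0.025,"ty":0,"tz":0,"wx":0,"wy":0,"wz":0},{"tx":-0.05,"ty":0,"tz":0,"wx":0,"wy":0,"wz":0},{"tx":-0.08,"ty":0,"tz":0,"wx":0,"wy":0,"wz":0},{"tx":-0.1,"ty":0,"tz":0,"wx":0,"wy":0,"wz":0},{"tx":-0.1,"ty":0,"tz":0,"wx":0,"wy":0,"wz":0},{"tx":-0.1,"ty":0,"tz":0,"wx":0,"wy":0,"wz":0},{"tx":-0.1,"ty":0,"tz":0,"wx":0,"wy":0,"wz":0}]'

```text
time: 14.45
tool_pos: [0.4785, -0.1425, 0.0615]
eef_rot: [180.0, -0.0, 79.0]
contact_force: [-0.2, -0.3, -0.8]
width: 0.0171
grip_force: 58.9
```

```bash
python3 -c "
from h import *
st();catch()
T=robot.get_image('top');C=cloud(T);S=robot.get_image('scene')
b=C[(abs(C[...,0]-.5)<.25)&(C[...,1]<-.02)&(C[...,1]>-.45)&(C[...,2]>.02)]
cv2.imwrite('pics/t7.png',np.vstack([T['pixels'][140:290],S['pixels'][100:400]]))"
```

```text
t 14.45 jig xy [-0.2627  0.0007] tip -0.0927 under-bed 0.0023 yaw 78.99 F along -0.3 side 0.2 z -0.8
catch [0.061  0.0613 0.0619 0.0628 0.0631 0.0635 0.0638 0.064  0.0659]
```

View pics/t7.png

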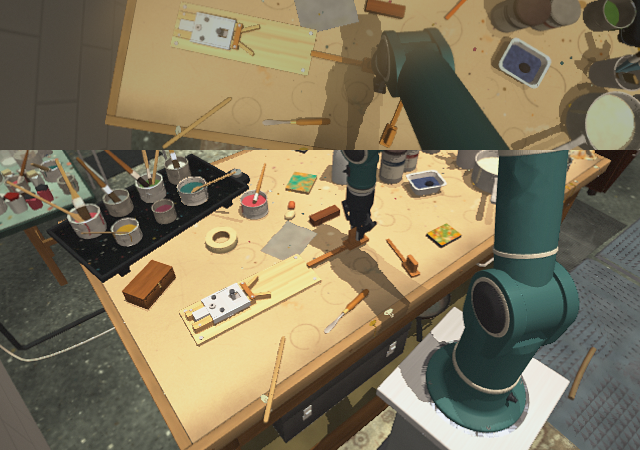

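The stick's nose is drawn back to about the jig's near edge (310,55), and the catch is still down. I'll set the stick on bare bench to the right of the jig, between the dark block and the small stick.

apply_moves --deltas '[{"tx":-0.03,"ty":0,"tz":-0.05,"wx":0,"wy":0,"wz":0},{"tx":-0.05,"ty":0.046,"tz":0,"wx":0,"wy":0,"wz":0},{"tx":-0.05,"ty":0.046,"tz":0,"wx":0,"wy":0,"wz":0},{"tx":0,"ty":0,"tz":0.03,"wx":0,"wy":0,"wz":0},{"tx":0,"ty":0,"tz":0.03,"wx":0,"wy":0,"wz":0},{"tx":0,"ty":0,"tz":0.015,"wx":0,"wy":0,"wz":0},{"tx":0,"ty":0,"tz":0,"wx":0,"wy":0,"wz":0},{"tx":0,"ty":0,"tz":0,"wx":0,"wy":0,"wz":0}]'

```text
time: 15.4
tool_pos: [0.5049, -0.1984, 0.0512]
eef_rot: [-180.0, -0.0, 79.0]
contact_force: [-0.3, -0.5, -2.4]
width: 0.0178
grip_force: 59.0
```

apply_moves --deltas '[{"tx":0,"ty":0,"tz":0.006,"wx":0,"wy":0,"wz":0},{"tx":0,"ty":0,"tz":0.004,"wx":0,"wy":0,"wz":0},{"tx":0,"ty":0,"tz":0,"wx":0,"wy":0,"wz":0}]'

```text
time: 15.7
tool_pos: [0.5051, -0.1995, 0.0475]
eef_rot: [180.0, 0.0, 78.9]
contact_force: [0.8, 0.5, -1.5]
width: 0.0171
grip_force: 59.0
```

apply_moves --deltas '[{"tx":0,"ty":0,"tz":0.002,"wx":0,"wy":0,"wz":0},{"tx":0,"ty":0,"tz":0,"wx":0,"wy":0,"wz":0},{"tx":0,"ty":0,"tz":0,"wx":0,"wy":0,"wz":0}]'

```text
time: 16.0
tool_pos: [0.5052, -0.1996, 0.0472]
eef_rot: [180.0, 0.0, 78.9]
contact_force: [-2.4, 0.8, 6.1]
width: 0.0171
grip_force: 59.7
```

It is on the bench, so I'll release and rise.

apply_moves --deltas '[{"tx":0,"ty":0,"tz":0,"wx":0,"wy":0,"wz":0},{"tx":0,"ty":0,"tz":0,"wx":0,"wy":0,"wz":0},{"tx":0,"ty":0,"tz":0,"wx":0,"wy":0,"wz":0},{"tx":0,"ty":0,"tz":0,"wx":0,"wy":0,"wz":0},{"tx":0,"ty":0,"tz":0,"wx":0,"wy":0,"wz":0},{"tx":0,"ty":0,"tz":0,"wx":0,"wy":0,"wz":0}]' --fingers 0.4

```text
time: 16.6
tool_pos: [0.5051, -0.1995, 0.0466]
eef_rot: [-180.0, 0.0, 78.9]
contact_force: [-0.1, -1.4, -0.3]
width: 0.0598
grip_force: 0.0
```

apply_moves --deltas '[{"tx":0,"ty":0,"tz":-0.04,"wx":0,"wy":0,"wz":0},{"tx":0,"ty":0,"tz":-0.08,"wx":0,"wy":0,"wz":0},{"tx":0,"ty":0,"tz":-0.1,"wx":0,"wy":0,"wz":0},{"tx":0,"ty":0,"tz":-0.1,"wx":0,"wy":0,"wz":0},{"tx":0,"ty":0,"tz":-0.08,"wx":0,"wy":0,"wz":0},{"tx":0,"ty":0,"tz":0,"wx":0,"wy":0,"wz":0},{"tx":0,"ty":0,"tz":0,"wx":0,"wy":0,"wz":0}]'

```text
time: 17.3
tool_pos: [0.5054, -0.1997, 0.2083]
eef_rot: [179.9, 0.1, 78.9]
contact_force: [-0.4, -0.6, -0.6]
width: 0.0597
grip_force: 0.0
```

```bash
python3 - <<'E'
from h import *
st();catch();print(robot.observe()["width"])
W=robot.get_image("wrist"); C=cloud(W);q=(C[...,:2]-o)@R.T;z=C[...,2]
m=(z>.045)&(z<.07)&(abs(C[...,0]-.505)<.05)&(abs(C[...,1]+.2)<.05);print("grip",m.sum(),cv2.minAreaRect((C[m][:,:2]*1000).astype(np.float32)),z[m].mean())
m=(z>.006)&(z<.014)&(q[...,0]>-.3)&(q[...,0]<-.115)&(abs(C[...,0]-.52)<.05);P=q[m];print("stick low",m.sum(),P.max(0),np.percentile(z[m],[5,50,95]))
cv2.imwrite("pics/w8.png",W["pixels"])
E
```

```text
t 17.30 jig xy [-0.3136 -0.0368] tip -0.1436 under-bed 0.1491 yaw 78.93 F along -0.7 side 0.3 z -0.6
catch [0.0612 0.0617 0.0622 0.0625 0.0631 0.064  0.0641 0.0653 0.066 ]
0.05971596889773586
grip 1234 ((504.84796142578125, -199.39727783203125), (51.27461624145508, 17.500350952148438), 79.38232421875) 0.0557643086176185
stick low 2759 [-0.15768252 -0.01809292] [0.00721689 0.00869342 0.01194003]
```

View pics/w8.png

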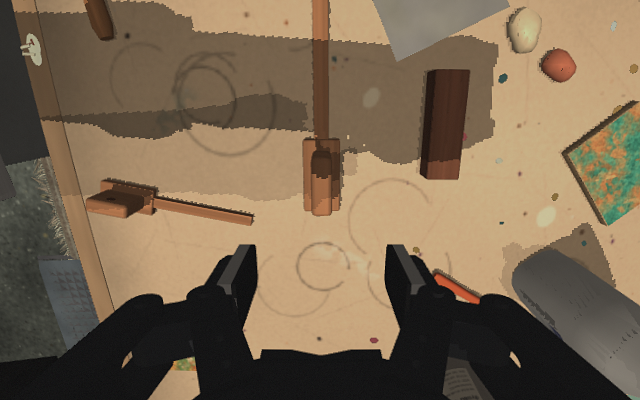

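The stick stands upright on bare bench (grip at (320,180), nose up at (320,0)), free of the gripper and clear of the jig, and the catch is down.

```bash
python3 -c "
from bench import robot
print(robot.close_job())"
```

```text
the job is handed in; nothing more can be done
None
```

The slip is home behind the dropped catch, the stick stands released on the bare bench right of the jig, and the job is handed in at about 17 s; the hand-in returned no verdict.

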